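# Turn a lamp swivel's D-shaft by its flat, then hold the screw collar on the flat

### The job

On the black swivel unit, grip the upright steel shaft so that the fingers feel its flat, and turn it until the flat faces squarely along the pointer rib on the housing. Then take the collar with the side screw, slip it down over the shaft with the screw lined up with the flat, and hold it level in the air about 20 mm above the boss, drawn sideways so that the tip of its screw stays pressed on the flat; leave the plain spacer and the flanged hub where they lie. Finish while still holding the collar like that: do not let go.

Things in the scene. Friction and masses are not known exactly. Their poses are not given: they have to be found in the camera images.
- swivel: fixed lamp swivel unit: black finned housing on a 130 x 110 x 6 mm foot, housing top 50 mm above the bench, on it a round aluminium boss 38 mm across. Origin: centre of its underside, on the shaft axis. Its own -x is the way the aluminium pointer rib (30 mm long, on the housing's top) lies from the shaft; z up
- boss_top (a point): centre of the boss's top, 58 mm above the bench, where the upright steel shaft comes out: 20 mm in diameter, 60 mm tall (its top is 118 mm above the bench), top rim chamfered by 3 mm, one milled flat along its length. Axes as the swivel's
- shaft (a joint): turn of the upright shaft about its axis in rad, positive anticlockwise from above; 0 when the flat faces exactly along the pointer rib (the swivel's -x). Turns from -1.7 to 1.7, starts between 0.5 and 1.3, has a friction of 0.08 N m and stays where it is left
- flat: the shaft's flat: 12 mm wide, 52 mm tall, 7 mm from the shaft axis (17 mm from flat to round back, 20 mm across the round: fingers closed squarely over the flat stop at a gap of about 17 mm). Origin: centre of the flat, 88 mm above the bench. The flat faces its own -x; z up; it turns with the shaft. A steady push of about 5 N of the screw on it is plenty
- collar: loose dark steel octagonal collar, 40 mm across the octagon, 24 mm tall, straight octagonal bore 25 mm across, about 0.12 kg, lying flat, bore upright. Origin: centre of its underside, on the bore axis; z up. A set screw goes through its own -x side 12 mm up; its round head, 13 mm across, sticks out to 38 mm from the axis. The two sides facing its own +y and -y are free to grip, 40 mm apart
- collar_nose (a point): inner tip (6 mm across) of the collar's set screw, in the bore: 9 mm from the bore axis along the collar's own -x, 12 mm above its underside. Because of it the collar passes over the shaft only with the screw on the flat's side (within about 0.3 rad); with the collar centred on the shaft the tip stands 2 mm off the flat
- spacer: loose plain spacer: the same octagonal dark steel ring as the collar (40 mm across, 24 mm tall), but without a screw. Origin: centre of its underside. Leave it alone
- hub: loose flanged hub: round dark steel flange 60 mm across, 6 mm thick, with a 36 mm round hub on it, 24 mm tall in all, no side screw. Origin: centre of its underside. Leave it alone. Collar, spacer and hub lie in any order in three places on the robot's right
There are look-alikes about, which are no part of the job. Of the things shaped like the swivel, the black one is meant.

How it is judged:
By the outcome, as a careful person would: the job done as asked, in the order asked, and still so for the second after the job is handed in, while the arm keeps its last pose, push and grip.
It also fails if it takes over 61 s, if anything falls off the work surface, if the arm or the gripper's body presses on something with over 40 N, if the wrist force passes 120 N, or if a joint passes its speed limit or range.

### The arm

A 6-joint arm with a two-finger parallel gripper is mounted at the origin on the work surface. World frame = base frame: x ahead of the robot, y to its left, z up, the work surface at z = 0. Lengths are in mm, angles in rad, forces in N, time in s.
With the tool pointing down it reaches from about 275 to 750 mm from the base axis. Payload 10.2 kg.
Tool frame: the origin (TCP) lies midway between the tips of the shut fingers; the grasp point (between the pads) lies 19 mm behind it (ctrl.tcp_to_grasp is the z of the grasp point in the tool frame, in mm); z points along the fingers, y is the direction in which the jaws open and shut (so a half turn about z gives the same grasp; the last joint's range is limited). The gripper opens to 85 mm and grips with 20 to 120 N. Pads are 22 mm wide; open, the fingers measure 114 mm over their backs; the gripper's body (76 mm by 85 mm) begins 54 mm behind the grasp point. The pads swing forward as they close: fully open they stand 13 mm farther back than shut.
Start: joints at [1.122, 0.313, 1.498, -0, 1.331, -0.223], TCP at [117.553, 511.676, 231.294] pointing down, gripper open.
Joint ranges: [-2.94, 2.94], [-0.97, 2.17], [0.19, 2.56], [-1.23, 4.37], [0.02, 3.11], [-2.88, 2.88]. Speed limits (rad/s): [2.39, 2.39, 3.01, 3.14, 3.14, 3.14].

### API

Orientations are given as a unit quaternion [w, x, y, z].
In Python, from rig import sensors, capture, order, ctrl gives the robot as it stands. The module is installed in compiled form; this text tells all that it offers.
- The arm moves only by the tool play_rows, never from a script. Its argument "deltas" is a list of rows, each a list of 7 numbers: the shift along the world's x, y, z in units of 40 mm (1.0 is 40 mm), then the turn, a rotation vector about the world's x, y, z in units of 6 degrees (1.0 is 6 degrees), then the opening, from -1 (shut) to 1 (fully open). A call has 1 to 8 rows; each row shifts and turns the commanded pose from where the row before left it; what a row does not reach is not made up. A row lasts 1/12 s, in which the tool goes at most 41.7 mm and 7.16 degrees, less where a joint would pass 70% of its speed; a pose out of reach is approached as far as the arm can. A call is refused whole if a number of a shift passes 1 or a number of a turn 1, either way. A call with a gripper value outside its range is refused whole. The fingers move at their own pace and stop on an object; "squeeze" is the grip in N (left out, the last holds). Time passes only in rows, so rows that do not move let the fingers close. It gives the time, the measured TCP pose, the force and the opening at its end, in the units of the state.
- sensors.sense(): the state, without advancing time (a new reading comes with each control period).
- capture(name): name is "side" or "top"; returns a dict with "pixels" (384x512x3 uint8, red, green, blue), "z_map" (384x512 float32, mm along the optical axis (not along the pixel's ray), 0 where there is no reading), "fx", "fy", "cx", "cy" (pixels), "k1" (the pictures are not rectified: a ray, as slopes to the right and down, at radius r is drawn at 1 + k1 r^2 times it, then the intrinsics apply), "eye" and "rotation" of the camera in the world. Camera axes: x right, y down, z forward; pixel columns grow to the right and rows downward; lengths in mm; the calibration is good to about 2 mm. A picture is of the moment at which its call begins.
- order.finish_job(): hands the job in, once; it reports no verdict.
The state is a dict: "time_s": time; "joints": joint angles; "dq": joint speeds; "tau": joint torques, N m; "eef_pos": TCP position; "ee_rot": TCP orientation; "force": force on the tool from outside, world axes, zero at the start; "wrist_torque": the same for the moment, N m; "grip_width": opening from 0.0 (shut) to 1.0 (fully open).
Only numpy, scipy, OpenCV 4.12 (cv2) and the standard library are available. Lean on these libraries where they do the work, as an engineer would, in place of code of your own. Each camera call takes 0.05 s, during which the arm holds its last target. There are 200 camera calls.

## Working session

There is one attempt and no reset: what is moved stays moved. The work goes in short steps, Python scripts to look and compute and a tool call to move; the robot and the scene stay as the last step left them, time stands still between calls to the robot, and variables do not carry over. Pictures are saved under pics/ and viewed, about 8 in all and at most 12, crops included, and the job is handed in when it is done.

Besides the shell and the picture viewer there is one more tool, called by a JSON object that holds its "api" and its "payload". play_rows: Moves the arm, as the interface text tells. Its arguments: {"type":"object","properties":{"deltas":{"type":"array","items":{"type":"array","items":{"type":"number"}}},"squeeze":{"type":"number"}},"required":["deltas"]}

```bash
mkdir -p pics; cat > h.py <<'E'
import numpy as np, cv2
from rig import sensors, capture, order, ctrl
def cap(name, save):
    c=capture(name); cv2.imwrite(f'pics/{save}.png', c['pixels'][:,:,::-1]); np.save(f'pics/{save}.npy',c,allow_pickle=True); return c
def load(s): return np.load(f'pics/{s}.npy',allow_pickle=True).item()
def cloud(c):
    h,w=c['z_map'].shape
    u,v=np.meshgrid(np.arange(w),np.arange(h))
    xd=(u-c['cx'])/c['fx']; yd=(v-c['cy'])/c['fy']
    x,y=xd.copy(),yd.copy()
    for _ in range(10):
        s=1+c['k1']*(x*x+y*y); x=xd/s; y=yd/s
    z=c['z_map']; P=np.stack([x*z,y*z,z],-1)@np.array(c['rotation']).T+np.array(c['eye'])
    P[z==0]=np.nan; return P
def proj(c,p):
    q=(np.array(p)-c['eye'])@np.array(c['rotation']); x,y=q[...,0]/q[...,2],q[...,1]/q[...,2]
    s=1+c['k1']*(x*x+y*y); return np.stack([x*s*c['fx']+c['cx'],y*s*c['fy']+c['cy']],-1)
E
python3 - <<'E'
from h import *
for n in('top','side'):
    c=cap(n,n+'0'); print(n,c['fx'],c['k1'],c['eye'],c['rotation'],type(c['eye']))
a=load('top0'); P=cloud(a); print(np.nanmin(P.reshape(-1,3),0),np.nanmax(P.reshape(-1,3),0))
print(sensors.sense(), ctrl.tcp_to_grasp)
E
```

```text
top 499.497880314586 0.028838502304756902 [350.7093943  -29.93157999 957.19705995] [-0.03568876  0.71362648 -0.69763537  0.05261608] <class 'numpy.ndarray'>
side 445.1930060941854 -0.10778100670569442 [ 159.37378513 -706.56682309  825.00121408] [-0.36569317  0.90625351 -0.19670325  0.07925222] <class 'numpy.ndarray'>Traceback (most recent call last):
  File "<stdin>", line 4, in <module>
  File "h.py", line 13, in cloud
    z=c['z_map']; P=np.stack([x*z,y*z,z],-1)@np.array(c['rotation']).T+np.array(c['eye'])
                    ~~~~~~~~~~~~~~~~~~~~~~~~^~~~~~~~~~~~~~~~~~~~~~~~~~
ValueError: matmul: Input operand 1 has a mismatch in its core dimension 0, with gufunc signature (n?,k),(k,m?)->(n?,m?) (size 4 is different from 3)
```

View pics/top0.png

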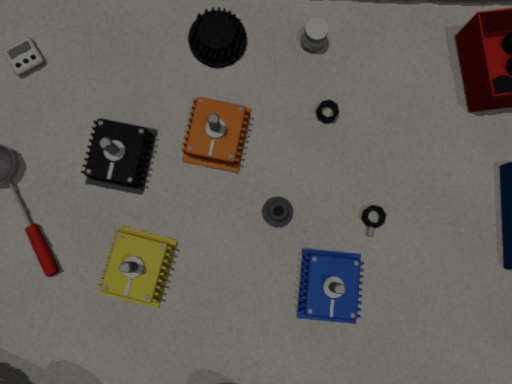

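View pics/side0.png

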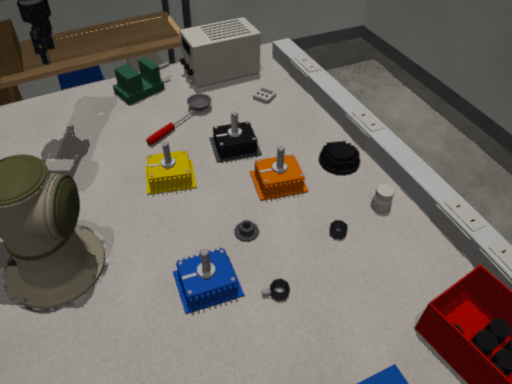

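The top view shows the black swivel at about (113,150) with its rib running down to (110,180). The collar with the screw is at (373,216), screw towards (369,232). The spacer is at (327,111) and the hub at (278,211).

```bash
sed -i "s/^from rig/from scipy.spatial.transform import Rotation as R\nfrom rig/; s/np.array(c\['rotation'\])/R.from_quat(np.array(c['rotation'])[[1,2,3,0]]).as_matrix()/" h.py
cat > m.py <<'E'
from h import *
import sys
a=load('top0'); P=cloud(a); H=P[...,2]
print('bench z',np.nanmedian(H), 'TCP', sensors.sense()['eef_pos'],sensors.sense()['ee_rot'],ctrl.tcp_to_grasp)
g=cv2.cvtColor(a['pixels'],cv2.COLOR_RGB2GRAY).astype(int)
def box(u0,u1,v0,v1):
    m=np.zeros(H.shape,bool); m[v0:v1,u0:u1]=1; return m
B=box(75,165,110,200)
for lo,hi in((40,54),(55,62),(112,125)):
    m=B&(H>lo)&(H<hi); print('swivel',lo,hi,m.sum(),P[m].mean(0),P[m].min(0),P[m].max(0))
m=(B&(H>44)&(H<54)).astype(np.uint8)
ys,xs=np.nonzero(m); r=cv2.minAreaRect(P[ys,xs,:2].astype(np.float32)); print('housing rect',r)
m=B&(H>2)&(H<12); 
m=B&(H>3); ys,xs=np.nonzero(m);
rib=B&(H>44)&(H<56)&(g>110); q=P[rib]; print('rib n',len(q),q.mean(0)); 
w,v=np.linalg.eigh(np.cov(q[:,:2].T)); print('rib dir',v[:,1],w)
C=box(350,395,195,245); m=C&(H>18)&(H<30); q=P[m]; print('collar',m.sum(),q.mean(0),q.min(0),q.max(0)); 
s=C&(H>6)&(H<30)&(g>80); print('bright',s.sum(),P[s].mean(0))
for n,u0,u1,v0,v1 in(('top',60,180,90,210),('top',340,405,185,250)):
    cr=a['pixels'][v0:v1,u0:u1,::-1]; cv2.imwrite(f'pics/crop{u0}.png',cv2.resize(cr,(390,390),interpolation=cv2.INTER_CUBIC))
x=cv2.hconcat([cv2.imread('pics/crop60.png'),cv2.imread('pics/crop340.png')]); cv2.imwrite('pics/crops.png',cv2.convertScaleAbs(x,alpha=1.7))
E
python3 m.py
```

```text
bench z 1.741105054771083 TCP [117.46277399 511.46139471 230.80920698] [-1.78906856e-04  1.12662921e-01  9.93633105e-01 -5.34901436e-04] -18.700000000000003
swivel 40 54 2774 [536.06973066 209.74119583  50.40038878] [476.75550044 149.49355179  40.03067062] [599.52839467 273.53976246  53.99009441]
swivel 55 62 213 [534.59707627 207.27648897  58.63380156] [486.14293142 167.23349061  55.01831274] [594.15274759 262.34502254  61.94806693]
swivel 112 125 120 [537.66478618 211.78475107 118.79203435] [527.70803067 201.39487866 113.63153488] [548.38265556 221.6782849  122.18700278]
housing rect ((538.160888671875, 211.91236877441406), (109.70257568359375, 111.2742919921875), 80.16353607177734)
rib n 33 [506.67614313 217.60383591  52.44071811]
rib dir [-0.98040976  0.19696881] [  4.36551807 241.15910079]
collar 295 [ 429.17006299 -270.87859732   24.2496062 ] [ 394.69384828 -291.89753015   18.0728268 ] [ 452.82820344 -250.34261689   29.23876673]
bright 45 [ 408.63456634 -267.98560205   17.05411656]
```

View pics/crops.png

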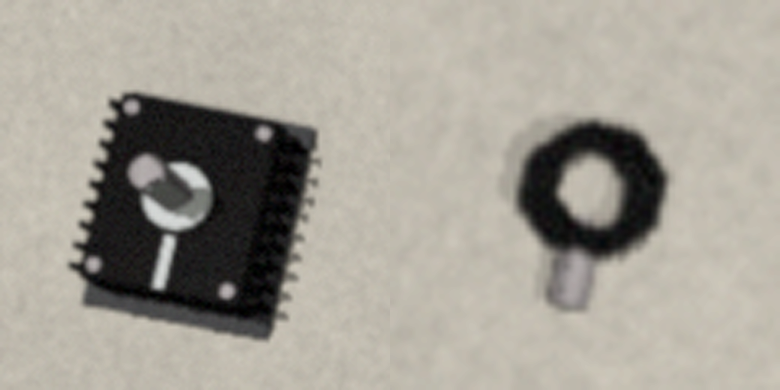

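```bash
cat > m2.py <<'E'
from h import *
from scipy.optimize import least_squares, minimize
pts={}
for n in('top','side'):
    c=load(n+'0'); P=cloud(c); g=c['pixels'].mean(-1)
    d=np.hypot(P[...,0]-538,P[...,1]-211.6); m=(d<16)&(P[...,2]>66)&(P[...,2]<112)
    q=P[m]; an=np.degrees(np.arctan2(q[:,1]-211.6,q[:,0]-538))%360
    print(n,m.sum())
    o=np.argsort(an)
    for k in np.array_split(o,8): print('  ang %.0f r %.1f g %.0f'%(an[k].mean(),np.hypot(*(q[k,:2]-[538,211.6]).T).mean(),g[m][k].mean()))
    t=(d<16)&(P[...,2]>114); print('  top disc',t.sum(),P[t].mean(0))
    best=[]
    for th in range(170,260,4):
        nrm=np.array([np.cos(np.radians(th)),np.sin(np.radians(th))])
        def res(p):
            w=q[:,:2]-p; s=w@nrm; r=np.hypot(*w.T)
            return np.where(r<1e-6,0,np.maximum(r-10,s-7))
        f=least_squares(res,[538,211.6],loss='soft_l1'); best.append((f.cost,th,f.x.round(1)))
    best.sort(key=lambda b:b[0]); print(best[:5])
a=load('top0');P=cloud(a);H=P[...,2];g=a['pixels'].mean(-1)
# collar by rendering-free silhouette fit: dark ring pixels
v,u=np.mgrid[195:245,350:398]; sub=g[195:245,350:398]
dark=(sub<55); ring=np.stack([u[dark],v[dark]],-1)
(cu,cv_),r=cv2.minEnclosingCircle(ring.astype(np.float32)); print('ring px',cu,cv_,r)
def atz(uv,z):
    # ray-plane
    f=lambda p:proj(a,np.r_[p,z])-uv
    return least_squares(f,[430,-270]).x
print('ring centre z=22',atz([cu,cv_],22), 'px dist check',proj(a,np.array([[430,-270,24.],[450,-270,24]])))
m=np.zeros(H.shape,bool);m[195:245,350:398]=1
q=P[m&(H>20)&(H<30)&(g<60)]; print(len(q),q.mean(0)); cc=least_squares(lambda p:np.hypot(*(q[:,:2]-p).T)-np.hypot(*(q[:,:2]-p).T).mean(),[430,-270]).x; print('cc',cc)
s=m&(H>8)&(g>45)&(np.hypot(P[...,0]-cc[0],P[...,1]-cc[1])>21)&(np.hypot(P[...,0]-cc[0],P[...,1]-cc[1])<40)
q=P[s]; print('head',s.sum(),q.mean(0)-np.r_[cc,0],q.min(0),q.max(0)); d=q.mean(0)[:2]-cc; print('ang',np.degrees(np.arctan2(d[1],d[0])))
c=load('side0');P=cloud(c);g=c['pixels'].mean(-1)
d=np.hypot(P[...,0]-430,P[...,1]+271)
q=P[(d<45)&(P[...,2]>19)&(P[...,2]<30)&(g<60)];print('side ring',len(q),q.mean(0))
q=P[(d<45)&(d>22)&(P[...,2]>9)&(g>60)];print('side head',len(q),q.mean(0))
E
python3 m2.py
```

```text
top 102
  ang 168 r 9.7 g 64
  ang 183 r 8.2 g 43
  ang 202 r 7.3 g 42
  ang 225 r 7.6 g 42
  ang 242 r 8.4 g 41
  ang 256 r 9.5 g 36
  ang 270 r 10.2 g 37
  ang 293 r 10.0 g 63
  top disc 119 [537.68376492 211.86183705 118.8353999 ]
[(np.float64(9.212776495190754), 214, array([537.8, 211.5])), (np.float64(9.784628046752339), 210, array([537.8, 211.5])), (np.float64(12.673913106097752), 218, array([537.9, 211.5])), (np.float64(13.975622450442836), 206, array([537.8, 211.6])), (np.float64(19.146591006139484), 222, array([537.9, 211.4]))]
side 106
  ang 164 r 10.1 g 87
  ang 189 r 8.8 g 80
  ang 209 r 8.2 g 77
  ang 232 r 7.9 g 71
  ang 251 r 9.4 g 64
  ang 271 r 8.1 g 65
  ang 294 r 8.2 g 74
  ang 332 r 8.5 g 96
  top disc 22 [536.73431843 211.76956302 116.47822914]
[(np.float64(65.69516792683388), 214, array([536.7, 212.7])), (np.float64(66.2013281380486), 210, array([536.7, 212.7])), (np.float64(67.74098281016366), 206, array([536.6, 212.8])), (np.float64(67.9504711972144), 218, array([536.7, 212.7])), (np.float64(68.98653892235004), 202, array([536.5, 212.8]))]
ring px 373.0 216.0 12.16562557220459
ring centre z=22 [ 432.2894048  -269.86086519] px dist check [[373.35530971 217.12991417]
 [373.2666906  206.54820888]]
251 [ 432.25130746 -271.46035123   24.92680154]
cc [ 432.17784953 -271.25403163]
head 67 [-27.34245513   5.31879072  18.52044672] [ 394.69384828 -291.53564297   11.22197867] [ 449.19028506 -258.19678633   27.5888335 ]
ang 168.9920126025465
side ring 145 [ 428.79551747 -273.37474187   22.44121897]
side head 49 [ 400.53644578 -265.62561423   15.04820118]
```

{"api": "play_rows", "payload": {"deltas": [[0.7,-0.5,0,0,0,-0.5,1],[0.75,-0.53,0,0,0,-0.5,1],[0.75,-0.54,0,0,0,-0.5,1],[0.75,-0.54,0,0,0,-0.5,1],[0.75,-0.54,0,0,0,-0.5,1],[0.75,-0.54,0,0,0,-0.5,1],[0.75,-0.54,0,0,0,-0.5,1],[0.75,-0.54,0,0,0,-0.5,1]], "squeeze": 25}}

```text
time_s: 0.77
eef_pos: [356.7, 339.5, 231.2]
ee_rot: [-0.0, 0.318, 0.948, -0.0]
force: [0.4, 0.7, 0.4]
grip_width: 1.004
```

{"api": "play_rows", "payload": {"deltas": [[0.75,-0.54,0,0,0,-0.55,1],[0.75,-0.54,0,0,0,-0.55,1],[0.75,-0.54,0,0,0,-0.55,1],[0.75,-0.54,0,0,0,-0.55,1],[0.75,-0.54,0,0,0,-0.55,1],[0.75,-0.54,0,0,0,-0.55,1],[0,0,0,0,0,0,1],[0,0,0,0,0,0,1]]}}

```text
time_s: 1.43
eef_pos: [536.3, 210.1, 230.3]
ee_rot: [-0.001, 0.476, 0.879, -0.0]
force: [-0.7, 0.4, -0.6]
grip_width: 1.001
```

{"api": "play_rows", "payload": {"deltas": [[0.04,0.04,-0.65,0,0,0,1],[0,0,-0.65,0,0,0,1],[0,0,-0.65,0,0,0,1],[0,0,-0.65,0,0,0,1],[0,0,-0.65,0,0,0,1],[0,0,-0.6,0,0,0,1],[0,0,0,0,0,0,0],[0,0,0,0,0,0,0]]}}

```text
time_s: 2.1
eef_pos: [536.2, 213.5, 77.2]
ee_rot: [-0.001, 0.475, 0.88, -0.001]
force: [-0.2, -0.2, 1.6]
grip_width: 0.748
```

{"api": "play_rows", "payload": {"deltas": [[0,0,0,0,0,0,-0.3],[0,0,0,0,0,0,-0.4],[0,0,0,0,0,0,-1],[0,0,0,0,0,0,-1],[0,0,0,0,0,0,-1],[0,0,0,0,0,0,-1]]}}

```text
time_s: 2.6
eef_pos: [539.3, 214.1, 79.0]
ee_rot: [0.002, 0.475, 0.88, 0.003]
force: [9.8, 7.3, 0.3]
grip_width: 0.192
```

{"api": "play_rows", "payload": {"deltas": [[0.04,0.03,0,0,0,0,-1],[0.03,0.02,0,0,0,0,-1],[0,0,0,0,0,0,-1],[0,0,0,0,0,0,-1]], "squeeze": 60}}

```text
time_s: 2.93
eef_pos: [539.3, 214.2, 79.0]
ee_rot: [-0.0, 0.475, 0.88, -0.001]
force: [-9.6, -5.7, 12.1]
grip_width: 0.185
```

```bash
python3 - <<'E'
from h import *
s=sensors.sense(); print(s['eef_pos'],s['ee_rot'],s['force'],s['wrist_torque'],s['grip_width'])
E
```

```text
[539.33361034 214.20478984  79.01096394] [-2.16904915e-04  4.75035222e-01  8.79966182e-01 -1.00432688e-03] [-9.60969779 -5.74799056 12.08640152] [-0.95432055  1.41305594 -0.08604721] 0.1845166692648917
```

```bash
python3 - <<'E'
from h import *
from scipy.optimize import least_squares
a=load('top0'); g=a['pixels'].mean(-1)
def atz(uv,z): return least_squares(lambda p:proj(a,np.r_[p,z])-uv,[530,210]).x
pts=[]
for cx,cy in((132,106),(263,132),(92,264),(227,290)):
    u0,v0=60+cx/3.25,90+cy/3.25
    v,u=np.mgrid[int(v0)-3:int(v0)+5,int(u0)-3:int(u0)+5]; w=np.clip(g[v,u]-70,0,None)*(np.hypot(u-u0,v-v0)<3.6)
    uv=np.array([(u*w).sum()/w.sum(),(v*w).sum()/w.sum()]); pts.append(atz(uv,52)); print(uv.round(1),pts[-1].round(1))
p=np.array(pts); f=lambda d:np.degrees(np.arctan2(d[1],d[0]))
print('centre',p.mean(0),[f(p[0]-p[2]),f(p[1]-p[3]),f(p[0]-p[1])-90,f(p[2]-p[3])-90], [np.hypot(*(p[i]-p[j])) for i,j in((0,2),(1,3),(0,1),(2,3))])
# rib centreline by brightness-weighted fit
v,u=np.mgrid[160:185,98:120]; w=np.clip(g[v,u]-60,0,None); 
rows=[(( (u[i]*w[i]).sum()/w[i].sum()),v[i,0]) for i in range(25) if w[i].sum()>100]
q=np.array([atz(np.array(r),52) for r in rows if 164<=r[1]<=176]); k=np.polyfit(q[:,0],q[:,1],1); print('rib',np.degrees(np.arctan(k[0])),q[0],q[-1], 'y at x=538',np.polyval(k,538))
E
```

```text
[100.  122.4] [590.7 241.8]
[140.7 130.6] [577.4 167.1]
[ 88.2 170.9] [499.9 257.8]
[129.4 179.2] [486.5 183.1]
centre [538.64050118 212.44186289] [np.float64(-9.966442894920013), np.float64(-9.96314203045382), np.float64(-10.0949353411756), np.float64(-10.139386468402762)] [np.float64(92.21360199955426), np.float64(92.2725141842565), np.float64(75.91430394624305), np.float64(75.91977480516984)]
rib -10.170302924561694 [513.64963297 216.673879  ] [491.39644281 220.74718188] y at x=538 212.31548911459498
```

{"api": "play_rows", "payload": {"deltas": [[-0.035,-0.025,0,0,0,0,-1],[0,0,0,0,0,-0.5,-1],[0,-0.01,0,0,0,-0.8,-1],[0,-0.01,0,0,0,-0.8,-1],[0,-0.01,0,0,0,-0.8,-1],[0,0,0,0,0,-0.8,-1],[0,0,0,0,0,-0.8,-1],[0,0,0,0,0,-0.8,-1]]}}

```text
time_s: 3.6
eef_pos: [539.7, 213.5, 79.1]
ee_rot: [0.001, 0.699, 0.715, 0.002]
force: [2.1, 3.2, 5.2]
grip_width: 0.183
```

{"api": "play_rows", "payload": {"deltas": [[0,0,0,0,0,-0.6,-1],[0,0,0,0,0,-0.6,-1],[0,0,0,0,0,-0.5,-1],[0,0,0,0,0,-0.2,-1],[0,0,0,0,0,0,-1],[0,0,0,0,0,0,-1],[0,0,0,0,0,0,-1]]}}

```text
time_s: 4.18
eef_pos: [539.7, 213.2, 79.1]
ee_rot: [0.001, 0.766, 0.643, 0.002]
force: [2.1, 2.5, 5.0]
grip_width: 0.186
```

```bash
python3 - <<'E'
from h import *
s=sensors.sense(); q=s['ee_rot']; print(s['eef_pos'],q,2*np.degrees(np.arctan2(q[2],q[1]))-90,s['force'],s['wrist_torque'],s['grip_width'])
E
```

```text
[539.72354632 213.21626414  79.06858239] [7.22757520e-04 7.65755842e-01 6.43128148e-01 1.91119102e-03] -9.948848918595601 [2.05196282 2.54717874 5.04960249] [ 0.25663909  0.04421883 -0.06515777] 0.18633287798210832
```

{"api": "play_rows", "payload": {"deltas": [[0,0,0,0,0,0,0],[0,0,0,0,0,0,1],[0,0,0,0,0,0,1],[0,0,0.6,0,0,0,1],[0,0,0.8,0,0,0,1],[0,0,0.8,0,0,0,1],[0,0,0.8,0,0,0,1],[0,0,0.8,0,0,0,1]], "squeeze": 60}}

```text
time_s: 4.85
eef_pos: [538.2, 212.6, 230.9]
ee_rot: [-0.0, 0.766, 0.643, -0.0]
force: [-0.4, -0.2, 0.1]
grip_width: 1.001
```

{"api": "play_rows", "payload": {"deltas": [[-0.1,-0.6,0,0,0,-0.9,1],[-0.2,-0.8,0,0,0,-1,1],[-0.2,-0.9,0,0,0,-1,1],[-0.2,-0.9,0,0,0,-1,1],[-0.2,-0.9,0,0,0,-1,1],[-0.2,-0.9,0,0,0,-1,1],[-0.2,-0.9,0,0,0,-1,1],[-0.2,-0.9,0,0,0,-1,1]]}}

```text
time_s: 5.52
eef_pos: [477.7, -60.9, 229.4]
ee_rot: [0.0, 0.96, 0.279, -0.0]
force: [0.4, 0.0, 1.1]
grip_width: 0.998
```

```bash
cat > m3.py <<'E'
from h import *
from scipy.optimize import least_squares
s=sensors.sense(); q=s['ee_rot']; print(s['time_s'],s['eef_pos'],2*np.degrees(np.arctan2(q[2],q[1]))-90,s['joints'].round(2) if hasattr(s['joints'],'round') else s['joints'],s['force'])
for n in('top','side'):
    c=cap(n,n+'1'); P=cloud(c); C=[537.8,211.6]
    d=np.hypot(P[...,0]-C[0],P[...,1]-C[1]); m=(d<16)&(P[...,2]>66)&(P[...,2]<112); q=P[m]; best=[]
    for th in range(140,220,2):
        nrm=np.array([np.cos(np.radians(th)),np.sin(np.radians(th))])
        def res(p):
            w=q[:,:2]-p; return np.maximum(np.hypot(*w.T)-10,w@nrm-7)
        f=least_squares(res,C,loss='soft_l1'); best.append((round(f.cost,2),th,f.x.round(1)))
    best.sort(key=lambda b:b[0]); print(n,len(q),best[:5])
cv2.imwrite('pics/x1.png',cv2.hconcat([cv2.convertScaleAbs(cv2.resize(load(k)['pixels'][v:v+80,u:u+80,::-1],(390,390),interpolation=cv2.INTER_CUBIC),alpha=1.8) for k,u,v in(('top1',75,110),('side1',195,95))]))
a=load('top0'); g=a['pixels'].mean(-1)
def atz(uv,z): return least_squares(lambda p:proj(a,np.r_[p,z])-uv,[430,-270]).x
m=np.zeros(g.shape,np.uint8); m[195:245,350:398]=255; P=cloud(a); 
hi=(m>0)&(P[...,2]>9)&(P[...,2]<22)&(g>75); v,u=np.nonzero(hi&(np.arange(384)[:,None]>225)); print('head px',len(u),u.mean(),v.mean(),g[v,u].mean())
h=atz(np.array([u.mean(),v.mean()]),16)
o=atz(np.array([373.,216.]),22); print(h,o,np.degrees(np.arctan2(*(h-o)[::-1])))
# bore: bright centre
E
python3 m3.py
```

```text
5.5167 [477.67359399 -60.86380092 229.41050737] -57.62434967513032 [-0.37  0.22  1.63 -0.    1.3   0.64] [0.42903767 0.02271521 1.14764773]
top 94 [(np.float64(7.73), 172, array([537.8, 211.5])), (np.float64(7.8), 170, array([537.8, 211.5])), (np.float64(8.26), 174, array([537.8, 211.5])), (np.float64(8.35), 168, array([537.8, 211.5])), (np.float64(9.3), 166, array([537.8, 211.5]))]
side 30 [(np.float64(16.44), 180, array([537.3, 208.6])), (np.float64(16.46), 182, array([537.3, 208.7])), (np.float64(16.64), 178, array([537.3, 209.3])), (np.float64(16.75), 184, array([537.3, 208.7])), (np.float64(16.95), 176, array([537.3, 209.3]))]
head px 42 370.5238095238095 231.88095238095238 87.43650793650794
[ 402.61326389 -266.44858581] [ 432.2894048  -269.86086519] 173.44071218509427
```

View pics/x1.png

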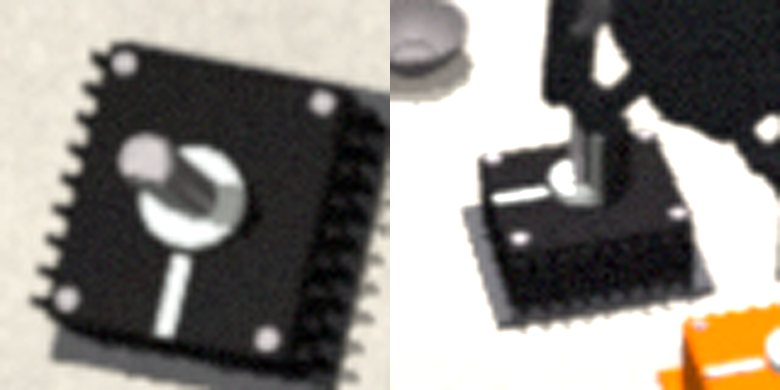

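Left (top) crop: the flat's dark face now looks down along the rib. The D-fit gives 171° against a rib direction of 170°. Next I'll refine the collar yaw with a silhouette fit.

```bash
cat > m4.py <<'E'
from h import *
from scipy.optimize import minimize
def fit(name,u0,u1,v0,v1,off=1.7):
    a=load(name); S=8; px=a['pixels'][v0:v1,u0:u1].astype(float); g=px.mean(-1)
    def model(p):
        x,y,w=p; w=np.radians(w); e=np.array([np.cos(w),np.sin(w)]); f=np.array([-e[1],e[0]])
        lab=np.zeros(((v1-v0)*S,(u1-u0)*S),np.uint8)
        def poly(pts,val):
            q=proj(a,pts); q=(q-[u0,v0]+.5)*S; cv2.fillPoly(lab,[cv2.convexHull(q.astype(np.float32)).astype(np.int32)],val)
        W=lambda s,t,z: np.r_[np.array([x,y])+s*e+t*f,z]
        t=np.linspace(0,2*np.pi,20)
        poly(np.array([W(s,6.5*np.cos(k),12+6.5*np.sin(k)) for s in(18,38) for k in t]),2)
        oc=np.radians(22.5+45*np.arange(8))
        R=20/np.cos(np.pi/8)
        poly(np.array([W(R*np.cos(k),R*np.sin(k),z) for z in(0,24) for k in oc]),1)
        return lab
    def cost(p):
        l=model(p); f=lambda v:cv2.resize((l==v).astype(np.float32),(u1-u0,v1-v0),interpolation=cv2.INTER_AREA)
        A=np.stack([f(0).ravel(),f(1).ravel(),f(2).ravel()],1)
        # bore ignored: mask central area
        c=proj(a,np.array([p[0],p[1],18.]))-[u0,v0]; vv,uu=np.mgrid[:v1-v0,:u1-u0]; k=(np.hypot(uu-c[0],vv-c[1])>8).ravel()
        b=px.reshape(-1,3); s,*_=np.linalg.lstsq(A[k],b[k],rcond=None); return np.abs(b[k]-A[k]@s).mean()
    best=min((minimize(cost,[432,-271,w],method='Nelder-Mead',options=dict(initial_simplex=[[432,-271,w],[435,-271,w],[432,-268,w],[432,-271,w+6]],xatol=.05,fatol=1e-4)) for w in(162,170,178)),key=lambda r:r.fun)
    print(name,best.x,best.fun)
fit('top0',350,398,195,245); fit('side0',255,300,272,308)
E
python3 m4.py
```

```text
top0 [ 432.67245041 -272.30002912  166.93216391] 3.712206823118654
side0 [ 428.99633677 -273.38291641  178.07222319] 5.877096644218064
```

{"api": "play_rows", "payload": {"deltas": [[-0.14,-0.8,0,0,0,-1,1],[-0.15,-0.8,0,0,0,-1,1],[-0.15,-0.8,0,0,0,-1,1],[-0.15,-0.8,0,0,0,-1,1],[-0.15,-0.8,0,0,0,-1,1],[-0.15,-0.7,0,0,0,-1,1],[-0.15,-0.5,0,0,0,-0.8,1],[-0.1,-0.1,0,0,0,-0.3,1]]}}

```text
time_s: 6.28
eef_pos: [432.4, -273.5, 229.0]
ee_rot: [0.0, 0.996, -0.089, -0.0]
force: [0.6, 0.9, -0.7]
grip_width: 1.005
```

{"api": "play_rows", "payload": {"deltas": [[0,0,-0.5,0,0,0,1],[0,0,-0.8,0,0,0,1],[0,0,-0.8,0,0,0,1],[0,0,-0.8,0,0,0,1],[0,0,-0.6,0,0,0,1],[0,0,-0.4,0,0,0,1],[0,0,0,0,0,0,1]]}}

```text
time_s: 6.87
eef_pos: [431.9, -269.0, 70.4]
ee_rot: [-0.002, 0.996, -0.086, -0.002]
force: [0.9, 0.2, -0.2]
grip_width: 1.001
```

```bash
python3 - <<'E'
from h import *
s=sensors.sense(); q=s['ee_rot']; print(s['time_s'],s['eef_pos'],q,2*np.degrees(np.arctan2(q[2],q[1]))-90,s['force'],s['joints'])
cap('top','top2');c=cap('side','side2')
cv2.imwrite('pics/x2.png',cv2.hconcat([cv2.convertScaleAbs(cv2.resize(load(k)['pixels'][v:v+70,u:u+70,::-1],(390,390),interpolation=cv2.INTER_CUBIC),alpha=1.8) for k,u,v in(('top2',335,180),('side2',240,255))]))
E
```

```text
6.8667 [ 431.90126913 -268.98826235   70.40204612] [-0.00210134  0.99632873 -0.08555198 -0.00234486] -99.81558204625472 [ 0.93175322  0.17867956 -0.18438552] [-7.87717410e-01  4.71829583e-01  1.73182034e+00  2.22470527e-04
  9.44237475e-01  9.54262127e-01]
```

View pics/x2.png

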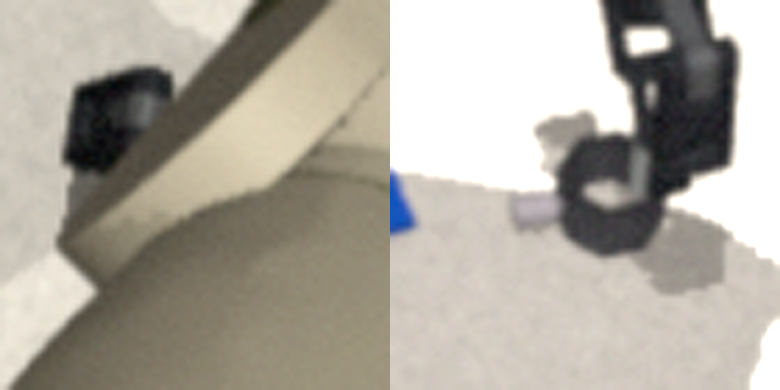

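```bash
python3 - <<'E'
from h import *
a=load('side2')
for p in([432,-270,70],[425,-311,83],[439,-228,83],[432,-271,0],[432,-271,24],[394,-265,12]):
    print(p,((proj(a,np.array(p,float))-[240,255])*390/70).round(0), proj(a,np.array(p,float)).round())
E
```

```text
[432, -270, 70] [230.  99.] [281. 273.]
[425, -311, 83] [268. 174.] [288. 286.]
[439, -228, 83] [197. -14.] [275. 252.]
[432, -271, 0] [221. 203.] [280. 292.]
[432, -271, 24] [224. 169.] [280. 285.]
[394, -265, 12] [126. 210.] [263. 293.]
```

View pics/side2.png

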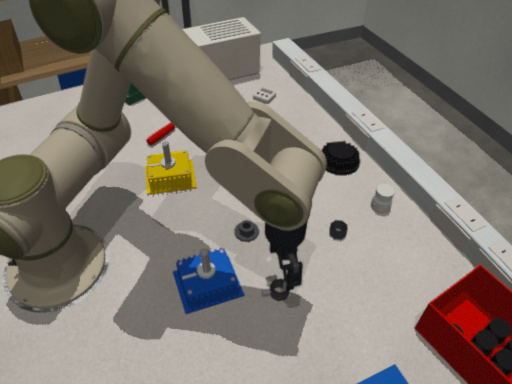

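{"api": "play_rows", "payload": {"deltas": [[0.01,-0.04,-0.6,0,0,0,1],[0,0,-0.5,0,0,0,1],[0,0,-0.4,0,0,0,1],[0,0,-0.15,0,0,0,1],[0,0,0,0,0,0,1],[0,0,0,0,0,0,1]], "squeeze": 30}}

```text
time_s: 7.47
eef_pos: [434.0, -273.3, 8.6]
ee_rot: [0.001, 0.996, -0.086, 0.001]
force: [-0.4, -0.1, 0.2]
grip_width: 0.997
```

{"api": "play_rows", "payload": {"deltas": [[0,0.02,-0.1,0,0,0,1],[0,0,0,0,0,0,1],[0,0,0,0,0,0,1]]}}

```text
time_s: 7.72
eef_pos: [433.6, -272.3, 3.8]
ee_rot: [0.0, 0.996, -0.087, 0.0]
force: [0.0, -0.8, -0.1]
grip_width: 1.0
```

{"api": "play_rows", "payload": {"deltas": [[0,0,0,0,0,0,0.4],[0,0,0,0,0,0,0.3]]}}

```text
time_s: 7.88
eef_pos: [433.5, -272.2, 3.6]
ee_rot: [0.0, 0.996, -0.087, 0.0]
force: [-0.2, -0.4, -0.6]
grip_width: 0.745
```

{"api": "play_rows", "payload": {"deltas": [[0,0,-0.05,0,0,0,0.2],[0,0,0,0,0,0,0.0],[0,0,0,0,0,0,-0.2],[0,0,0,0,0,0,-1],[0,0,0,0,0,0,-1],[0,0,0,0,0,0,-1]]}}

```text
time_s: 8.38
eef_pos: [433.3, -272.1, 1.3]
ee_rot: [0.0, 0.996, -0.087, -0.0]
force: [-0.1, -0.4, 1.0]
grip_width: 0.459
```

{"api": "play_rows", "payload": {"deltas": [[0,0,0,0,0,0,-1],[0,0,0,0,0,0,-1],[0,0,0,0,0,0,-1]], "squeeze": 60}}

```text
time_s: 8.63
eef_pos: [433.4, -272.2, 1.5]
ee_rot: [0.0, 0.996, -0.087, 0.0]
force: [-0.7, 0.5, 3.7]
grip_width: 0.452
```

{"api": "play_rows", "payload": {"deltas": [[0,0,0.2,0,0,0,-1],[0,0,0.5,0,0,0,-1],[0,0,0.7,0,0,0,-1],[0,0,0.8,0,0,0,-1],[0,0,0.8,0,0,0,-1],[0,0,0.8,0,0,0,-1],[0,0,0.6,0,0,0,-1],[0,0,0.3,0,0,0,-1]]}}

```text
time_s: 9.3
eef_pos: [433.9, -272.6, 192.9]
ee_rot: [0.002, 0.996, -0.087, 0.002]
force: [0.5, -0.6, -1.3]
grip_width: 0.456
```

{"api": "play_rows", "payload": {"deltas": [[0.1,0.4,0,0,0,0,-1],[0.17,0.8,0,0,0,0,-1],[0.2,0.9,0,0,0,0,-1],[0.2,0.9,0,0,0,0,-1],[0.2,0.9,0,0,0,0,-1],[0.2,0.9,0,0,0,0,-1],[0.2,0.9,0,0,0,0,-1],[0.2,0.9,0,0,0,0,-1]]}}

```text
time_s: 9.97
eef_pos: [492.0, -6.2, 189.6]
ee_rot: [-0.0, 0.996, -0.087, 0.0]
force: [0.2, 0.0, -1.2]
grip_width: 0.455
```

{"api": "play_rows", "payload": {"deltas": [[0.2,0.9,0,0,0,0,-1],[0.2,0.9,0,0,0,0,-1],[0.2,0.9,0,0,0,0,-1],[0.2,0.9,0,0,0,0,-1],[0.2,0.9,0,0,0,0,-1],[0.17,0.8,0,0,0,0,-1],[0.1,0.23,0,0,0,0,-1],[0,0,0,0,0,0,-1]]}}

```text
time_s: 10.63
eef_pos: [542.8, 215.1, 189.0]
ee_rot: [-0.0, 0.996, -0.085, -0.0]
force: [0.0, -0.6, -1.8]
grip_width: 0.452
```

{"api": "play_rows", "payload": {"deltas": [[0,0,0,0,0,0,-1],[0,0,0,0,0,0,-1],[0,0,0,0,0,0,-1],[0,0,0,0,0,0,-1]]}}

```text
time_s: 10.97
eef_pos: [543.0, 212.0, 189.5]
ee_rot: [0.0, 0.996, -0.087, 0.0]
force: [0.6, -0.8, -0.9]
grip_width: 0.454
```

{"api": "play_rows", "payload": {"deltas": [[-0.1,0.03,-0.5,0,0,0,-1],[0,0,-0.6,0,0,0,-1],[0,0,-0.3,0,0,0,-1],[0,0,0,0,0,0,-1],[0,0,0,0,0,0,-1],[0,0,0,0,0,0,-1],[0,0,0,0,0,0,-1]]}}

```text
time_s: 11.55
eef_pos: [539.6, 214.2, 134.6]
ee_rot: [-0.0, 0.996, -0.087, 0.001]
force: [-0.1, 1.0, -0.1]
grip_width: 0.455
```

```bash
python3 - <<'E'
from h import *
s=sensors.sense(); q=s['ee_rot']; print(s['time_s'],s['eef_pos'],q,2*np.degrees(np.arctan2(q[2],q[1]))-90,s['force'],s['wrist_torque'])
cap('top','top3');cap('side','side3')
cv2.imwrite('pics/x3.png',cv2.hconcat([cv2.convertScaleAbs(cv2.resize(load(k)['pixels'][v:v+80,u:u+80,::-1],(390,390),interpolation=cv2.INTER_CUBIC),alpha=1.8) for k,u,v in(('top3',75,110),('side3',195,75))]))
for n in('top3','side3'):
    c=load(n);P=cloud(c);g=c['pixels'].mean(-1)
    d=np.hypot(P[...,0]-538,P[...,1]-212);w=P-np.array([538,212,0]); e=np.array([np.cos(np.radians(170)),np.sin(np.radians(170)),0])
    al=w@e; t=w@np.array([e[1],-e[0],0])
    m=(al>19)&(al<45)&(abs(t)<12)&(P[...,2]>120)&(P[...,2]<165); print(n,'head?',m.sum(), P[m].mean(0) if m.any() else '', np.percentile(al[m],[5,50,95]) if m.any() else '', t[m].mean() if m.any() else '',g[m].mean() if m.any() else '')
E
```

```text
11.55 [539.58373883 214.20764389 134.64540717] [-3.01057255e-04  9.96231788e-01 -8.67229590e-02  1.12381692e-03] -99.95022489483857 [-0.0584185   0.98461536 -0.13290501] [-0.00616573  0.06197001  0.05051824]
top3 head? 4 [517.55588862 209.32601691 141.49952758] [19.23845428 19.52010814 20.30863046] -6.183441966817838 15.583333333333332
side3 head? 47 [510.53977567 216.62425807 145.13739471] [19.55546924 27.22785514 38.0716524 ] -0.21441271333899545 67.36170212765957
```

View pics/x3.png

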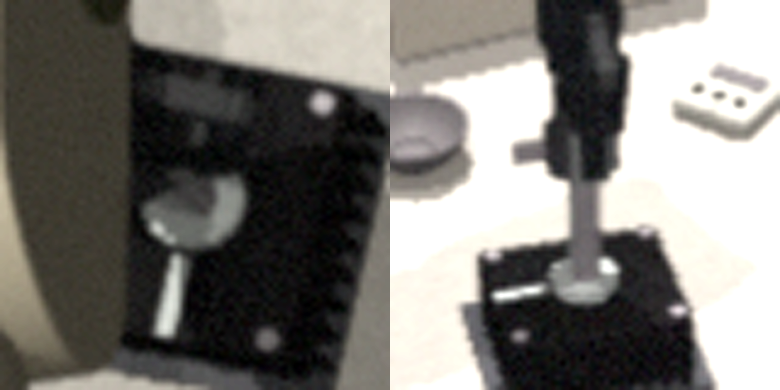

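The side crop shows the collar held over the shaft with its screw on the rib's side. Its head end is 38 mm from the axis, so it is well aligned. Now lowering.

{"api": "play_rows", "payload": {"deltas": [[0,-0.02,-0.2,0,0,0,-1],[0,0,-0.15,0,0,0,-1],[0,0,-0.1,0,0,0,-1],[0,0,-0.1,0,0,0,-1],[0,0,0,0,0,0,-1],[0,0,0,0,0,0,-1]]}}

```text
time_s: 12.15
eef_pos: [538.9, 213.5, 111.0]
ee_rot: [0.0, 0.996, -0.087, -0.0]
force: [-0.1, -0.3, -1.1]
grip_width: 0.452
```

{"api": "play_rows", "payload": {"deltas": [[0,0,-0.1,0,0,0,-1],[0,0,-0.1,0,0,0,-1],[0,0,-0.1,0,0,0,-1],[0,0,0,0,0,0,-1],[0,0,0,0,0,0,-1]]}}

```text
time_s: 12.57
eef_pos: [538.8, 213.5, 99.0]
ee_rot: [0.0, 0.996, -0.087, -0.0]
force: [-0.1, 0.1, -1.5]
grip_width: 0.457
```

Free so far. On down to about 20 mm over the boss (TCP ≈ 79.5).

{"api": "play_rows", "payload": {"deltas": [[0,0,-0.15,0,0,0,-1],[0,0,-0.15,0,0,0,-1],[0,0,-0.15,0,0,0,-1],[0,0,-0.04,0,0,0,-1],[0,0,0,0,0,0,-1],[0,0,0,0,0,0,-1],[0,0,0,0,0,0,-1]]}}

```text
time_s: 13.15
eef_pos: [539.1, 213.5, 79.9]
ee_rot: [-0.0, 0.996, -0.087, 0.0]
force: [0.1, -0.4, 0.0]
grip_width: 0.452
```

{"api": "play_rows", "payload": {"deltas": [[0.025,-0.0045,0,0,0,0,-1],[0.025,-0.0045,0,0,0,0,-1],[0,0,0,0,0,0,-1],[0,0,0,0,0,0,-1]]}}

```text
time_s: 13.48
eef_pos: [540.9, 213.1, 79.8]
ee_rot: [-0.0, 0.996, -0.087, -0.0]
force: [-1.2, -0.1, -0.6]
grip_width: 0.452
```

{"api": "play_rows", "payload": {"deltas": [[0.015,-0.003,0,0,0,0,-1],[0.01,-0.002,0,0,0,0,-1],[0,0,0,0,0,0,-1],[0,0,0,0,0,0,-1]]}}

```text
time_s: 13.82
eef_pos: [541.1, 213.1, 79.6]
ee_rot: [0.0, 0.996, -0.086, -0.001]
force: [-5.5, 1.2, 2.5]
grip_width: 0.45
```

{"api": "play_rows", "payload": {"deltas": [[0.005,-0.001,0,0,0,0,-1],[0,0,0,0,0,0,-1],[0,0,0,0,0,0,-1],[0,0,0,0,0,0,-1],[0,0,0,0,0,0,-1],[0,0,0,0,0,0,-1],[0,0,0,0,0,0,-1],[0,0,0,0,0,0,-1]]}}

```text
time_s: 14.48
eef_pos: [541.1, 213.1, 79.6]
ee_rot: [0.0, 0.996, -0.086, -0.001]
force: [-6.4, 2.5, 2.8]
grip_width: 0.449
```

```bash
python3 - <<'E'
from h import *
for n in('side','side','top'):
    s=sensors.sense(); q=s['ee_rot']; print(s['time_s'],s['eef_pos'],q,2*np.degrees(np.arctan2(q[2],q[1]))-90,s['force'],s['wrist_torque'])
    cap(n,n+'4')
cv2.imwrite('pics/x4.png',cv2.hconcat([cv2.convertScaleAbs(cv2.resize(load(k)['pixels'][v:v+80,u:u+80,::-1],(390,390),interpolation=cv2.INTER_CUBIC),alpha=1.8) for k,u,v in(('top4',75,110),('side4',195,85))]))
c=load('side4');P=cloud(c);g=c['pixels'].mean(-1)
w=P-np.array([538,212,0]); e=np.array([np.cos(np.radians(170)),np.sin(np.radians(170)),0]);al=w@e; t=w@np.array([e[1],-e[0],0])
m=(al>20)&(al<45)&(abs(t)<12)&(P[...,2]>70)&(P[...,2]<115); print('head',m.sum(),P[m].mean(0),np.percentile(al[m],[5,50,95]),t[m].mean(),np.percentile(P[m][:,2],[5,95]))
E
```

```text
14.4833 [541.11283363 213.13758873  79.62586854] [ 7.79582303e-05  9.96251445e-01 -8.64944516e-02 -1.32764668e-03] -99.92394315934077 [-6.37271811  2.46968968  2.80139618] [0.1593582  1.09328133 0.03638214]
14.5333 [541.09615515 213.11392268  79.60869923] [ 8.47427355e-05  9.96252256e-01 -8.64846139e-02 -1.35895804e-03] -99.92281202408762 [-6.77578514  1.01210339  2.32554615] [0.22461763 1.13518057 0.02085725]
14.5833 [541.11149781 213.12341201  79.63317055] [ 9.24723660e-05  9.96253499e-01 -8.64706162e-02 -1.33761073e-03] -99.9212016958743 [-7.78071553  0.52216389  2.63845475] [ 0.22308804  1.1988039  -0.01681315]
head 28 [509.3470772  216.31428979  91.30303172] [22.00138194 28.70025732 36.27199303] -0.7267817984916539 [86.00226251 96.15511217]
```

View pics/x4.png

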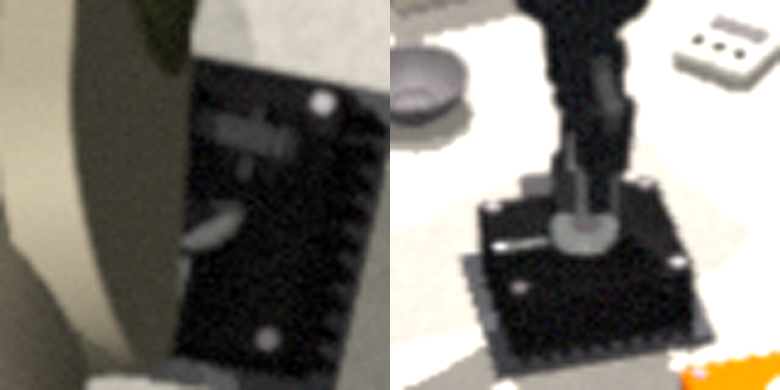

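```bash
python3 -c "
from h import *
print(order.finish_job())"
```

```text
the job is handed in; nothing more can be done
None
```

The job is handed in at about 14.6 s, with the collar still gripped over the shaft and its screw pressed on the flat.

- **Shaft:** I gripped it square on the flat. The reading of 0.185 is about 16 mm; the gripper reads about 1.5 mm low, so that fits the 17 mm flat-to-back gap. I then turned it about 43° clockwise. The top camera then put the flat at about 171°, against a rib direction of 170°.
- **Collar:** I took it by its two free sides and slipped it down over the shaft without any contact force. It is held about 20 mm above the boss: the tool height puts the underside at about 78 mm, and the side camera puts the screw at about 91 mm where 90 mm is expected. The tool is tilted about 0.15°.
- **Screw on the flat:** I drew the collar sideways until the tip touched where expected, 2 mm off centre. The force along the rib direction held at about 6.5 to 8 N.
- **Spacer and hub:** I never touched them.

Some checks disagreed:
- Before the grasp, the camera estimates of the collar's yaw ranged from about 165° to 178°. I relied on the grip to square it up, and the opening reading matched its 40 mm width.
- The side camera's reading of the flat angle, from few points and partly hidden by the arm, was about 180° instead of 171°. I took the top camera's value.
- In the last top picture the arm hides the flat, so I did not see its final angle directly.

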